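# Right the fallen dropper bottles against the hooded backboard

## Robot

A 7-joint arm with a two-finger parallel gripper is mounted at the origin on a cart in front of the work surface, level with it; the furniture and walls round the work are solid. World frame = base frame: x ahead of the robot, y to its left, z up, the work surface at z = 0. Lengths are in m, angles in rad, forces in N, time in s.
With the tool pointing down it reaches from about 0.375 to 0.925 m from the base axis. Payload 3.1 kg.
Tool frame: the origin (TCP) lies at the very end of the fingers, on their centre line; the grasp point (between the pads) lies 19 mm behind it; z points along the fingers, y is the line along which they close (so a half turn about z gives the same grasp; the last joint's range is limited). The gripper opens to 85 mm and grips with 20 to 120 N. Pads are 22 mm wide; open, the fingers measure 114 mm over their backs; the gripper's body (76 mm by 85 mm) begins 54 mm behind the grasp point. The pads swing forward as they close: fully open they stand 13 mm farther back than shut.
Start: joints at [-1.325, 0.383, 0.044, 1.598, -0.018, 1.161, -0.05], TCP at [0.219, 0.612, 0.231] pointing down, gripper open.
Joint ranges: [-2.61, 2.61], [-0.41, 2.15], [-1.48, 1.57], [0, 2.5], [-1.57, 4.71], [0.05, 1.97], [-2.85, 2.85]. Speed limits (rad/s): [2.79, 2.79, 3.14, 3.14, 3.14, 3.14, 3.14].

## Interface

Orientations are given as a unit quaternion [w, x, y, z].
In Python, from bench import manip gives the robot as it stands. The module is installed in compiled form; this text tells all that it offers. Calls block until the motion is done:
- manip.reach(position, orientation): joint-space move of the TCP to a pose.
- manip.line_to(position, attitude=None, speed=0.15, f_stop=None): straight line of the TCP; attitude=None keeps the orientation; speed is the mean speed in m/s. With f_stop (N) it stops when the force on the tool has changed by that much, and returns True; else False.
- manip.movej(angles): joint-space move.
- manip.move_gripper(opening, grip_force=None): finger opening in m; grip_force is the grip in N (None keeps the last); returns when the fingers have stopped.
- manip.sleep(seconds).
- manip.inverse_kinematics(position, orientation): joint angles nearest the present ones, or None.
- manip.snapshot(name): name is "scene" or "top" or "wrist"; returns (picture, depth): 480x640x3 uint8, red, green, blue; 480x640 float32, m along the optical axis (not along the pixel's ray), 0 where there is no reading.
- manip.calibration(name): a dict with "fx", "fy", "cx", "cy" (pixels), "D" ([k1, k2, p1, p2, k3] as OpenCV has them; the pictures are not rectified), "T" (4x4, takes a point from camera to world coordinates). Camera axes: x right, y down, z forward; pixel columns grow to the right and rows downward; lengths in m; the calibration is good to about 2 mm. A picture is of the moment at which its call begins: read the wrist's pose just before it. calibration takes no time and is no camera call; for the wrist camera it gives the pose at the moment of the call.
A pose or a line that the arm cannot do raises manip.IKError and nothing moves.
- manip.sign_off(): hands the job in; it is judged then, once.
Trained networks look in the newest picture that a camera, given by its name, has taken for a name from the list of things; names that differ only in an ending like _2 or _b are one class to them, and where a whole thing is asked for, a point or a joint stands for the part that bears it (a point fixed in the world has none). Each returns a list of dicts, best first, with "p" (0 to 1); they miss things now and then, are a little off and sometimes report something else, mostly with a low value. They report only what shows in the picture. A call takes as long as a camera call.
- manip.find_in(target, camera): "xyz" ([x, y, z] in m, in the coordinates of the camera as it stood for that picture, good to about 4 mm: the middle of the surface that is visible of it).
- manip.masks_of(target, camera): "region" (480x640 bool, what is visible of it).
Readings, each from a call of its own:
- manip.get_time_s(): time.
- manip.get_q(): joint angles.
- manip.get_dq(): joint speeds.
- manip.get_tau(): joint torques, N m.
- manip.get_position(): TCP position.
- manip.get_ee_rot(): TCP orientation.
- manip.get_contact_force(): force on the tool from outside, world axes, zero at the start.
- manip.get_torque(): the same for the moment, N m.
- manip.get_grip_width(): finger opening in m.
- manip.get_finger_force(): force on a finger pad.
Only numpy, scipy, OpenCV 4.12 (cv2) and the standard library are available. Lean on these libraries where they do the work, as an engineer would, in place of code of your own. Each camera call takes 0.05 s, during which the arm holds its last target. There are 200 camera calls.

## Task

Two dropper bottles of fragrance oil have fallen over. Right each one, one after the other, against the plywood backboard: lean its cap end on the face of the board under the hood, push it in until it stands upright, and leave both standing free under the hood, on the table in front of the board. Leave the bottle that already stands there and everything else on the table where it is.

Things in the scene. Friction and masses are not known exactly. Their poses are not given: they have to be found in the camera images.
- bottle_1_center (a point): Amber glass dropper bottle, fallen, lying on its side on the left part of the table, cap pointing any of many ways. Body 33 mm in diameter, 70 mm tall, then a black cap and bulb, 20 mm in diameter; 104 mm in all; about 0.1 kg, centre of mass some 40 mm from the base. This point is on the axis, 52 mm from base and top; its z axis runs from base to cap.
- bottle_1_top (a point): Tip of the bulb of bottle_1, on its axis, 104 mm from its base.
- bottle_2_center (a point): Amber glass dropper bottle, fallen, lying on its side on the right part of the table, cap pointing any of many ways. Body 33 mm in diameter, 70 mm tall, then a black cap and bulb, 20 mm in diameter; 104 mm in all; about 0.1 kg, centre of mass some 40 mm from the base. This point is on the axis, 52 mm from base and top; its z axis runs from base to cap.
- bottle_2_top (a point): Tip of the bulb of bottle_2, on its axis, 104 mm from its base. Left of bottle_2, about 0.2 m right of the robot's centre line, a thin yellow cord lies fixed on the table from its front edge to a small black socket.
- standing_bottle_center (a point): Amber glass dropper bottle, the same kind, already standing upright in front of the backboard, to be left alone. Body 33 mm in diameter, 70 mm tall, then a black cap and bulb, 20 mm in diameter; 104 mm in all; about 0.1 kg, centre of mass some 40 mm from the base. This point is on the axis, 52 mm from base and top; its z axis runs from base to cap.
- stand: Fixed upright plywood backboard with a hood, braced behind; place and heading vary. Origin: foot of its front face, mid-width, table height; x points from the face into the board, y along it, z up; bottles belong at -x. Face: 340 mm wide (y -170 to 170), bare from the table up to the hood. Hood: 10 mm board, 340 mm wide, juts 55 mm out from the face, underside 172 mm up; two 14 mm tin lids lie on it.
- sample_jar: Short sample jar with a paper label, 53 mm in diameter, 70 mm tall, standing between the fallen bottles; origin under its centre. Leave alone.
- tall_sample_jar: Taller sample jar with a strip of paper in it, 55 x 58 mm, 82 mm tall, standing to the right of the backboard; origin under its centre. Leave alone.
- pen: Black marker pen lying near the table's front edge, 128 mm long (its y axis), 19 mm thick; origin under its centre. Leave alone.
- tin_lid: Tin jar lid lying flat left of the backboard, 71 mm in diameter, 13 mm high; origin under its centre. Leave alone.
- tape: Roll of packing tape lying flat at the right, 104 mm in diameter, 24 mm high; origin under its centre. Leave alone.

How it is judged:
On the way, in this order (a step that is already met when the one before it is completed fails the run):
1. one fallen bottle leans with its cap end on the face of the backboard, 11 to 66 degrees from upright (((contact force between bottle_1 and stand above 0.2 N and angle between bottle_1_center's own z axis and vertical between 0.2 and 1.15 rad and x of bottle_1_top in the frame of stand between -0.025 and 0 m and height (world z) of bottle_1_top below 0.165 m) or (contact force between bottle_2 and stand above 0.2 N and angle between bottle_2_center's own z axis and vertical between 0.2 and 1.15 rad and x of bottle_2_top in the frame of stand between -0.025 and 0 m and height (world z) of bottle_2_top below 0.165 m))), for 0.1 s.
2. that bottle stands upright on the table, close to the board under the hood (((angle between bottle_1_center's own z axis and vertical below 0.14 rad and height (world z) of bottle_1_center below 0.058 m and x of bottle_1_center in the frame of stand between -0.055 and -0.01 m and y of bottle_1_center in the frame of stand between -0.165 and 0.165 m and linear speed of bottle_1 below 0.02 m/s) or (angle between bottle_2_center's own z axis and vertical below 0.14 rad and height (world z) of bottle_2_center below 0.058 m and x of bottle_2_center in the frame of stand between -0.055 and -0.01 m and y of bottle_2_center in the frame of stand between -0.165 and 0.165 m and linear speed of bottle_2 below 0.02 m/s))), for 0.3 s.
3. with the first standing, the other bottle leans with its cap end on the face of the backboard, 11 to 66 degrees from upright (((angle between bottle_1_center's own z axis and vertical below 0.14 rad and height (world z) of bottle_1_center below 0.058 m and x of bottle_1_center in the frame of stand between -0.055 and -0.01 m and y of bottle_1_center in the frame of stand between -0.165 and 0.165 m and linear speed of bottle_1 below 0.02 m/s and contact force between bottle_2 and stand above 0.2 N and angle between bottle_2_center's own z axis and vertical between 0.2 and 1.15 rad and x of bottle_2_top in the frame of stand between -0.025 and 0 m and height (world z) of bottle_2_top below 0.165 m) or (angle between bottle_2_center's own z axis and vertical below 0.14 rad and height (world z) of bottle_2_center below 0.058 m and x of bottle_2_center in the frame of stand between -0.055 and -0.01 m and y of bottle_2_center in the frame of stand between -0.165 and 0.165 m and linear speed of bottle_2 below 0.02 m/s and contact force between bottle_1 and stand above 0.2 N and angle between bottle_1_center's own z axis and vertical between 0.2 and 1.15 rad and x of bottle_1_top in the frame of stand between -0.025 and 0 m and height (world z) of bottle_1_top below 0.165 m))), for 0.1 s.
At the end, for the whole second after the job is handed in: Both fallen bottles stand upright (within 8 degrees) and still on the table, their axes in front of the board and at most 55 mm from its face, within its width; the third bottle still stands within 25 mm of its place (angle between each of bottle_1_center, bottle_2_center, standing_bottle_center's own z axis and vertical below 0.14 rad and height (world z) of each of bottle_1_center, bottle_2_center below 0.058 m and x of bottle_1_center in the frame of stand between -0.055 and -0.01 m and y of bottle_1_center in the frame of stand between -0.165 and 0.165 m and linear speed of each of bottle_1, bottle_2 below 0.02 m/s and x of bottle_2_center in the frame of stand between -0.055 and -0.01 m and y of bottle_2_center in the frame of stand between -0.165 and 0.165 m and distance of standing_bottle_center from where it was at the start of the episode below 0.025 m); the robot touches nothing.
It fails at once if the bottle that already stood is moved more than 25 mm or knocked over (distance of standing_bottle_center from where it was at the start of the episode above 0.025 m).
It fails at once if a sample jar is moved more than 25 mm or knocked over (distance of any of sample_jar, tall_sample_jar from where it was at the start of the episode above 0.025 m or angle between any of sample_jar, tall_sample_jar's own z axis and vertical above 0.5 rad).
It fails at once if the pen, the tin lid or the roll of tape is moved more than 25 mm (distance of any of pen, tin_lid, tape from where it was at the start of the episode above 0.025 m).
It also fails if it takes over 67 s, if anything falls off the work surface, if the arm or the gripper's body presses on something with over 40 N, if the wrist force passes 120 N, or if a joint passes its speed limit or range.

## Working session

There is one attempt and no reset: what is moved stays moved. The work goes in short steps, each a Python script; the robot and the scene stay as the last script left them, time stands still between calls to the robot, and variables do not carry over. Pictures are saved under pics/ and viewed, at most 10 in all, crops included, and the job is handed in when it is done.

```bash
mkdir -p pics
cat > h.py <<'E'
from bench import manip
import numpy as np, cv2
def w(c,p):
    T=np.array(manip.calibration(c)["T"]); return T[:3,:3]@np.array(p)+T[:3,3]
def cloud(c,depth,mask):
    k=manip.calibration(c); v,u=np.nonzero(mask&(depth>0)); z=depth[v,u]
    K=np.array([[k["fx"],0,k["cx"]],[0,k["fy"],k["cy"]],[0,0,1.]])
    n=cv2.undistortPoints(np.stack([u,v],1).astype(np.float64)[:,None],K,np.array(k["D"],float))[:,0]
    P=np.c_[n*z[:,None],z]; T=np.array(k["T"]); return P@T[:3,:3].T+T[:3,3]
E
python3 - <<'E'
from h import *
for c in ["top","scene"]:
    im,d=manip.snapshot(c); cv2.imwrite(f"pics/{c}0.png",im[:,:,::-1])
    print(c,np.round(manip.calibration(c)["T"],2).tolist())
    for t in ["bottle_1_center","bottle_1_top","standing_bottle_center","stand","sample_jar","tall_sample_jar","pen","tin_lid","tape"]:
        print(t,[(np.round(w(c,r["xyz"]),3).tolist(),round(r["p"],2)) for r in manip.find_in(t,c)][:5])
    for r in manip.masks_of("bottle_1_center",c)[:4]:
        P=cloud(c,d,r["region"]); print("mask",round(r["p"],2),P.min(0).round(3),P.max(0).round(3),np.median(P,0).round(3), len(P))
print(manip.get_time_s(),manip.get_ee_rot())
E
```

```text
top [[-0.0, -1.0, 0.1, 0.4], [-1.0, 0.0, 0.0, -0.22], [-0.0, -0.1, -1.0, 1.4], [0.0, 0.0, 0.0, 1.0]]
bottle_1_center [([0.478, 0.006, 0.027], 0.62)]
bottle_1_top [([0.482, 0.007, 0.029], 0.91)]
standing_bottle_center [([0.629, 0.04, 0.048], 0.5)]
stand [([0.643, -0.059, 0.187], 0.68)]
sample_jar [([0.437, -0.108, 0.013], 0.59)]
tall_sample_jar [([0.65, -0.401, 0.061], 0.84)]
pen [([0.367, -0.058, 0.018], 0.65), ([0.439, -0.111, 0.015], 0.35)]
tin_lid [([0.61, 0.156, 0.014], 0.85)]
tape [([0.406, -0.572, 0.027], 0.72)]
mask 0.85 [ 0.443 -0.036  0.015] [0.522 0.044 0.039] [0.478 0.008 0.03 ] 475
scene [[0.49, -0.49, 0.72, -0.31], [-0.87, -0.29, 0.4, -0.67], [0.02, -0.82, -0.57, 0.73], [0.0, 0.0, 0.0, 1.0]]
bottle_1_center [([0.467, 0.0, 0.02], 0.9), ([0.419, -0.121, 0.047], 0.18)]
bottle_1_top [([0.467, 0.001, 0.023], 0.89)]
standing_bottle_center [([0.632, 0.041, 0.045], 0.96)]
stand [([0.648, -0.09, 0.107], 0.68), ([0.465, -0.316, 0.024], 0.53)]
sample_jar [([0.421, -0.122, 0.045], 0.87), ([0.464, -0.317, 0.02], 0.31)]
tall_sample_jar [([0.636, -0.407, 0.051], 0.7)]
pen [([0.365, -0.064, 0.01], 0.79), ([0.467, -0.313, 0.023], 0.41)]
tin_lid [([0.602, 0.151, 0.013], 0.85)]
tape [([0.393, -0.578, 0.025], 0.86), ([0.634, -0.41, 0.052], 0.5)]
mask 0.66 [ 0.438 -0.038 -0.003] [0.547 0.069 0.036] [0.47  0.002 0.023] 532
mask 0.63 [ 0.578 -0.231 -0.915] [2.539 1.66  0.197] [ 0.649 -0.089  0.105] 8541
1.1 [-1.23222947e-06  1.71076932e-01  9.85257673e-01 -1.00852274e-05]
```

View pics/top0.png

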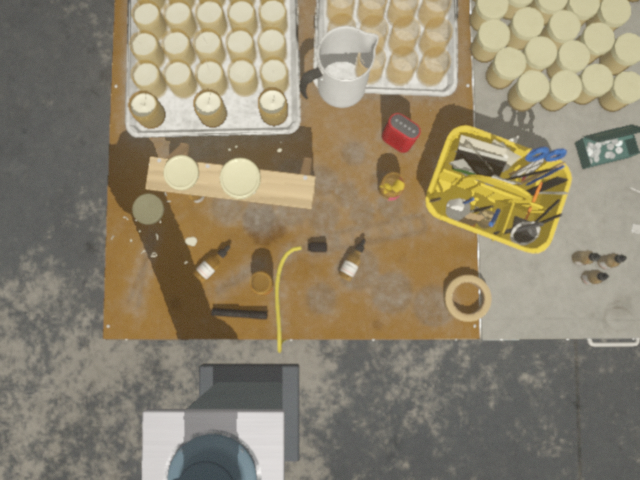

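View pics/scene0.png

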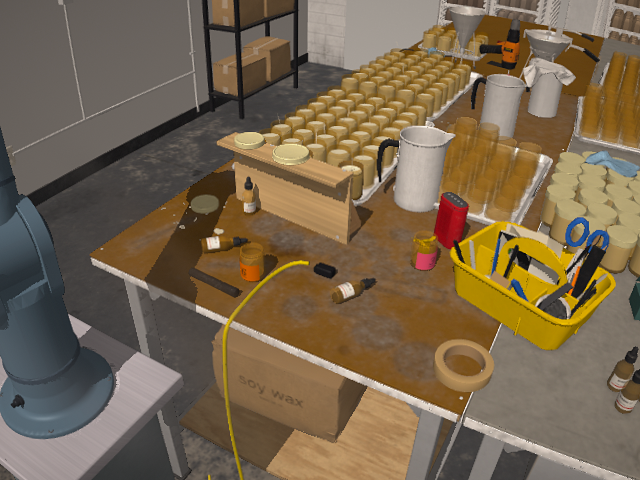

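The top view shows bottle 1 at pixel (208,265) with its cap up and right at (225,246). Bottle 2 is at (350,265) with its cap at (361,241), and the hood runs from (147,188) to (312,207). The scene view confirms this, with the standing bottle under the left end of the hood and the jar between the two fallen bottles. Next I fit the geometry.

```bash
cat >> h.py <<'E'
from scipy.spatial.transform import Rotation as Rn
Z=np.array([0,0,1.])
def hd(deg): return np.array([np.cos(np.radians(deg)),np.sin(np.radians(deg)),0])
def pose(grip,head,tilt,phi):
    """grip: grasp point; head: heading (deg) of cap's horizontal lean; tilt of bottle from upright; phi: tool angle. -> TCP, quat, bottle axis"""
    n=hd(head); th=np.radians(tilt); a=np.sin(th)*n+np.cos(th)*Z; f=np.cos(th)*n-np.sin(th)*Z
    p=np.radians(phi); t=np.cos(p)*f-np.sin(p)*a
    y=np.cross(Z,n); x=np.cross(y,t); q=Rn.from_matrix(np.c_[x,y,t]).as_quat()
    return np.array(grip)+.019*t,np.r_[q[3],q[:3]],a,f
E
python3 - <<'E'
from h import *
for c in ["top","scene"]:
    im,d=manip.snapshot(c); full=cloud(c,d,np.ones(d.shape,bool)); col=im[d>0]
    m=(full[:,2]>.172)&(full[:,2]<.19)&(full[:,0]>.5)&(full[:,0]<.8)&(abs(full[:,1]+.06)<.25)
    H=full[m]; r=cv2.minAreaRect(H[:,:2].astype(np.float32)); print(c,"hood",len(H),np.round(cv2.boxPoints(r),3).tolist(),r)
    if c=="scene":
        s=full[(full[:,2]>.02)&(full[:,2]<.13)&(full[:,0]>.55)&(full[:,0]<.72)&(full[:,1]<.0)&(full[:,1]>-.21)]
        vx,vy,x0,y0=cv2.fitLine(s[:,:2].astype(np.float32),cv2.DIST_HUBER,0,.01,.01).ravel(); print("face",vx,vy,x0,y0,len(s))
    for c0 in [(.475,.004),(.465,-.316)]:
        b=(np.hypot(full[:,0]-c0[0],full[:,1]-c0[1])<.085)&(full[:,2]>.01)&(full[:,2]<.045)
        if c0[1]<-.2: b&=full[:,1]<-.265
        else: b&=full[:,1]>-.07
        P=full[b]; C=col[b].astype(int); cen=P[:,:2].mean(0); v=np.linalg.svd(P[:,:2]-cen,full_matrices=False)[2][0]
        dark=C.sum(1)<130
        if (P[dark,:2].mean(0)-cen)@v<0: v=-v
        s=(P[:,:2]-cen)@v; print(" bottle",len(P),"cen",cen.round(4),"head",np.degrees(np.arctan2(v[1],v[0])).round(1),"ends",s.min().round(3),s.max().round(3),"dark",dark.sum(),"zmax",P[:,2].max().round(3),"mid",(cen+v*(s.min()+s.max())/2).round(3))
for phi in (0,15,25,35):
  for g,h,t in [((.48,.01,.022),-42,90),((.46,-.31,.022),-25,90),((.58,-.03,.042),-7,0),((.58,-.03,.1),-7,50),((.58,-.16,.042),5,0),((.58,-.16,.042),-7,0),((.58,-.13,.042),-7,0)]:
    P,q,_,_=pose(g,h,t,phi); k=manip.inverse_kinematics(P,q); print(phi,g,h,t,None if k is None else np.round(k,2))
E
```

```text
top hood 3576 [[0.5830000042915344, -0.21799999475479126], [0.652999997138977, -0.22699999809265137], [0.6949999928474426, 0.10999999940395355], [0.625, 0.11900000274181366]] ((0.6390101909637451, -0.054112181067466736), (0.3398979902267456, 0.07043757289648056), 82.90432739257812)
 bottle 501 cen [0.4791 0.0063] head 135.7 ends -0.06 0.045 dark 0 zmax 0.04 mid [0.485 0.001]
 bottle 506 cen [ 0.4837 -0.3103] head 152.4 ends -0.062 0.074 dark 0 zmax 0.041 mid [ 0.478 -0.307]
scene hood 1967 [[0.578000009059906, -0.22300000488758087], [0.6510000228881836, -0.23199999332427979], [0.6930000185966492, 0.10899999737739563], [0.6200000047683716, 0.11900000274181366]] ((0.6355791687965393, -0.05687670409679413), (0.3443496525287628, 0.07390118390321732), 82.975341796875)
face 0.11827182 0.99298126 0.65480983 -0.087159604 3016
 bottle 476 cen [0.4727 0.0013] head -40.8 ends -0.041 0.061 dark 34 zmax 0.036 mid [ 0.48  -0.005]
 bottle 582 cen [ 0.4748 -0.3176] head -27.2 ends -0.037 0.066 dark 55 zmax 0.036 mid [ 0.488 -0.324]
0 (0.48, 0.01, 0.022) -42 90 [-0.57  0.47  0.53  2.16 -0.41  0.61  1
[... 1344 characters left out ...]
[ 0.17  0.7   0.09  2.42  3.29  1.12 -1.64]
25 (0.58, -0.13, 0.042) -7 0 [ 0.14  0.7   0.04  2.44  3.2   1.13 -1.6 ]
35 (0.48, 0.01, 0.022) -42 90 [-0.4   0.82  0.65  1.83 -0.76  1.35  1.52]
35 (0.46, -0.31, 0.022) -25 90 [-0.05  1.05  0.84  1.54 -0.55  1.49  2.09]
35 (0.58, -0.03, 0.042) -7 0 [-0.37  0.58  0.26  2.46  2.94  0.81 -1.71]
35 (0.58, -0.03, 0.1) -7 50 [-0.55  0.46  0.63  1.97 -0.38  0.74  1.74]
35 (0.58, -0.16, 0.042) 5 0 [ 1.56  1.28 -1.26  2.31  2.64  0.55  0.18]
35 (0.58, -0.16, 0.042) -7 0 [-0.35  0.71  0.63  2.42  3.46  0.92 -2.08]
35 (0.58, -0.13, 0.042) -7 0 [-0.22  0.62  0.41  2.43  3.31  0.85 -1.88]<stdin>:15: RuntimeWarning: Mean of empty slice.
  ret = um.true_divide(
```

```bash
cat >> h.py <<'E'
PHI=20; D=.042; OFF=.0054
NH=-7.0; N=hd(NH); U=np.cross(Z,N); O=np.array([.658,-.057,0])
def hold(base,head,tilt):
    _,_,a,f=pose([0,0,0],head,tilt,PHI)
    return pose(np.array(base)+D*a-OFF*f,head,tilt,PHI)[:2]
def S(x,y,z): return O+x*N+y*U+z*Z
def pick(base,head):
    b=np.array([*base,.0165]); P,q=hold(b,head,90)
    manip.reach(P+.12*Z,q); manip.line_to(P,speed=.12)
    manip.move_gripper(0.0,60); w0=manip.get_grip_width()
    manip.line_to(P+.17*Z,speed=.2); print("grip",w0,manip.get_grip_width(),manip.get_finger_force(),manip.get_time_s())
E
python3 - <<'E'
from h import *
pick((.447,.0377),-44)
im,d=manip.snapshot("scene"); cv2.imwrite("pics/s1.png",cv2.resize(im[130:400,120:480],None,fx=2,fy=2)[:,:,::-1])
for tilt in (0,10,20,30,40):
  for x in (-.2,-.1):
    P,q=hold(S(x,.005,.15),-15,tilt); k=manip.inverse_kinematics(P,q); print(tilt,x,None if k is None else np.round(k,2))
print(np.round(manip.get_q(),2))
E
```

```text
grip 0.030731853120836972 0.031050257462829963 59.340676199644804 6.2667
0 -0.2 None
0 -0.1 None
10 -0.2 None
10 -0.1 [ 0.24  0.15 -0.47  2.49  2.35  0.67 -1.1 ]
20 -0.2 None
20 -0.1 [-0.4   0.06  0.23  2.43  2.06  0.36 -0.82]
30 -0.2 None
30 -0.1 [-0.75  0.07  0.65  2.34  1.14  0.22  0.13]
40 -0.2 [-0.72 -0.14  0.56  2.42  0.69  0.44  0.59]
40 -0.1 [-0.93  0.15  0.92  2.22  0.12  0.33  1.15]
[-0.62  0.37  0.79  1.93 -0.47  1.29  1.19]
```

View pics/s1.png

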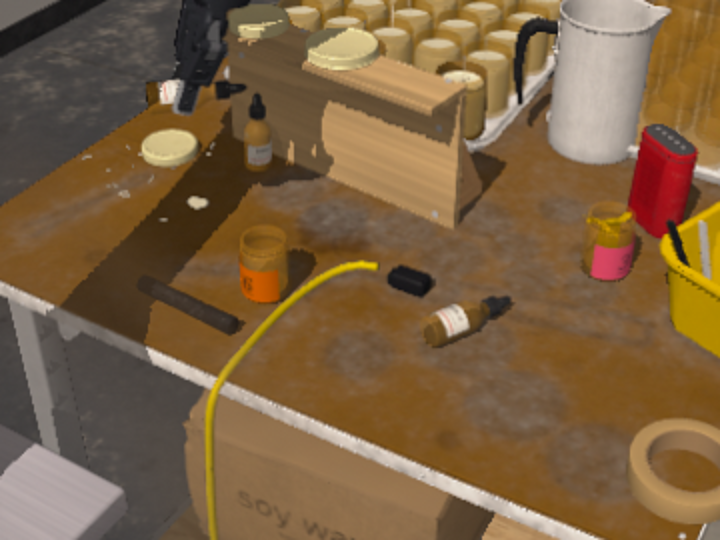

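Run:
```python
from h import *
def show(tag,pts,y,h):
    for x,z,t in pts:
        P,q=hold(S(x,y,z),h,t); k=manip.inverse_kinematics(P,q); print(tag,x,z,t,None if k is None else np.round(k,2))
P,q=hold(S(-.17,.005,.1),-15,40); manip.reach(P,q); print(np.round(manip.get_q(),2))
pts=[(-.17,.1,30),(-.15,.08,30),(-.15,.08,20),(-.13,.05,25),(-.12,.05,20),(-.06,.01,25),(-.05,.01,15),(-.035,.005,5),(-.03,.002,0)]
show("A",pts,.005,-15)
print(manip.get_time_s(), np.round(manip.get_contact_force(),2))
```

```text
[-0.99  0.09  0.92  2.4   0.5   0.22  0.75]
A -0.17 0.1 30 [-0.01  0.07 -0.17  2.48  1.75  0.29 -0.52]
A -0.15 0.08 30 [ 0.22  0.17 -0.39  2.43  1.9   0.34 -0.65]
A -0.15 0.08 20 None
A -0.13 0.05 25 [ 0.41  0.34 -0.6   2.44  2.23  0.56 -0.91]
A -0.12 0.05 20 [ 0.6   0.46 -0.82  2.45  2.32  0.76 -0.92]
A -0.06 0.01 25 [ 0.64  0.64 -0.82  2.28  2.24  0.72 -0.7 ]
A -0.05 0.01 15 [ 0.83  0.92 -1.04  2.32  2.5   1.09 -0.66]
A -0.035 0.005 5 [-0.01  0.69 -0.17  2.36  2.67  1.09 -1.42]
A -0.03 0.002 0 [-0.02  0.77 -0.17  2.36  2.7   1.25 -1.45]
7.325 [ 0.76  0.89 -1.17]
```

Run:
```python
from h import *
P,q=hold(S(-.17,.005,.1),-15,30); manip.reach(P,q); print(np.round(manip.get_q(),2))
for x,z,t in [(-.13,.05,28),(-.09,.012,26)]:
    P,q=hold(S(x,.005,z),-15,t)
    try: manip.line_to(P,q,speed=.12)
    except manip.IKError as e: print("IK",x,z,t,e); manip.reach(P,q)
    print(np.round(manip.get_q(),2))
im,d=manip.snapshot("scene"); cv2.imwrite("pics/s2.png",cv2.resize(im[130:300,180:400],None,fx=3,fy=3)[:,:,::-1])
for x,z,t in [(-.06,.01,25),(-.05,.01,15),(-.035,.005,5),(-.03,.002,0)]:
    P,q=hold(S(x,.005,z),-15,t); k=manip.inverse_kinematics(P,q); print(x,z,t,None if k is None else np.round(k,2))
print(manip.get_time_s(), np.round(manip.get_contact_force(),2))
```

```text
[-0.01  0.07 -0.17  2.48  1.74  0.29 -0.52]
[ 0.06  0.28 -0.22  2.43  2.22  0.41 -0.97]
[ 0.11  0.44 -0.26  2.36  2.39  0.52 -1.1 ]
-0.06 0.01 25 [ 0.11  0.48 -0.25  2.3   2.4   0.52 -1.09]
-0.05 0.01 15 [ 0.14  0.57 -0.31  2.35  2.57  0.82 -1.24]
-0.035 0.005 5 [ 0.16  0.71 -0.34  2.36  2.67  1.13 -1.31]
-0.03 0.002 0 [ 0.16  0.8  -0.35  2.35  2.72  1.29 -1.32]
9.8083 [ 0.44  0.81 -0.7 ]
```

View pics/s2.png

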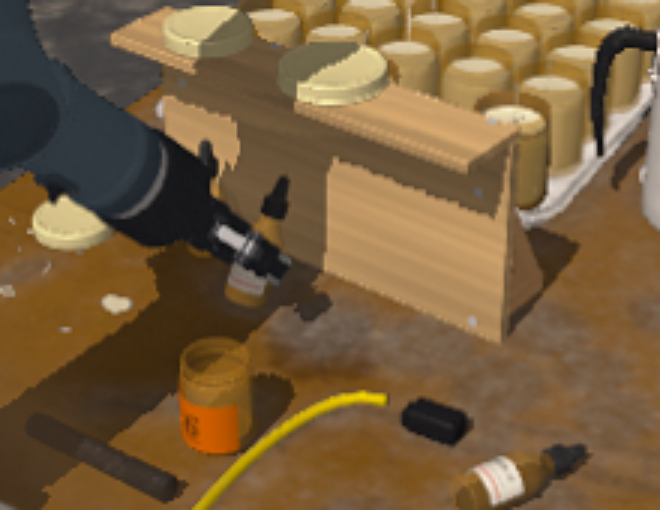

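Bottle 1 hangs tilted in the grip in front of the board, cap at crop (280,190), clear of the jar and the standing bottle at (205,180). Now I lean it, erect it and release.

```bash
cat >> h.py <<'E'
def bz(t,c): return c+.0165*np.sin(np.radians(t))
def place(y,head,tilt):
    go=lambda x,t,c,s=.06,f=None: manip.line_to(*hold(S(x,y,bz(t,c)),head,t),speed=s,f_stop=f)
    go(-.085,tilt,.004)
    hit=go(-.043,tilt,.004,.03,2.5); manip.sleep(.3)
    p=np.array(manip.get_position()); P0=hold(S(0,y,bz(tilt,.004)),head,tilt)[0]; x=(p-P0)@N
    k=np.cos(np.radians(head-NH)); r=lambda t: .104*np.sin(np.radians(t))*k+.010*np.cos(np.radians(t))
    e=x+r(tilt); print("hit",hit,"base x",x.round(4),"face offset",e.round(4),"force",np.round(manip.get_contact_force(),1))
    for t in np.arange(tilt-5,-.1,-5).tolist()+[0.]:
        go(-max(r(t)+.0015,.030)+e,t,.003)
    hit=go(-.030+e,0,-.006,.02,3); print("down",hit,np.round(manip.get_position()-hold(S(-.03+e,y,0),head,0)[0],4),np.round(manip.get_contact_force(),1))
E
python3 - <<'E'
from h import *
place(.005,-15,26)
im,d=manip.snapshot("scene"); cv2.imwrite("pics/s3.png",cv2.resize(im[130:300,180:400],None,fx=3,fy=3)[:,:,::-1])
print(manip.get_time_s())
E
```

```text
hit True base x -0.0484 face offset 0.0057 force [-0.   0.2 -0.2]
down True [ 0.0005 -0.0001 -0.0037] [-0.3 -0.4  1.9]
13.5833
```

View pics/s3.png

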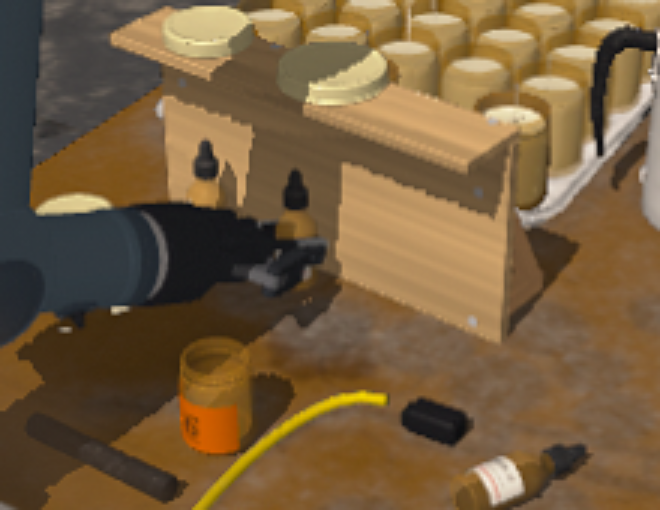

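Bottle 1 looks upright in the grip beside the standing bottle, caps at crop (295,190) and (205,160). The lean contact read only about 0.5 N, so I'll lean it again with a checked force before releasing.

```bash
python3 - <<'E'
s=open('h.py').read()
s=s.replace("""hit=go(-.043,tilt,.004,.03,2.5); manip.sleep(.3)
    p=""","""manip.sleep(.2); f0=np.array(manip.get_contact_force())
    hit=go(-.043,tilt,.004,.03,2.5)
    for i in range(9):
        manip.sleep(.15); F=-(np.array(manip.get_contact_force())-f0)@N; print("F",F.round(2),end=" ")
        if F>1.5: break
        manip.line_to(np.array(manip.get_position())+.0015*N,speed=.02)
    manip.sleep(.2); p=""")
open('h.py','w').write(s)
E
python3 - <<'E'
from h import *
go=lambda x,t,c,s=.08: manip.line_to(*hold(S(x,.005,bz(t,c)),-15,t),speed=s)
go(-.035,0,.006); go(-.055,13,.006); 
place(.005,-15,26)
im,d=manip.snapshot("scene"); cv2.imwrite("pics/s4.png",im[:,:,::-1])
print(manip.get_time_s())
E
```

```text
F 0.59 F 2.38 hit True base x -0.047 face offset 0.0071 force [-2.5  0.4 -1. ]
down True [ 0.0005 -0.0001 -0.0037] [-0.4 -0.1  2.3]
19.125
```

```bash
cat >> h.py <<'E'
def leave(head):
    manip.move_gripper(.06); p=np.array(manip.get_position()); b=p-.13*hd(head)
    manip.line_to(b+.035*Z,speed=.1)
    try: manip.line_to(b+.15*Z,speed=.2)
    except manip.IKError: print("no lift")
    print(np.round(manip.get_position(),3),np.round(manip.get_q(),2),manip.get_time_s())
E
python3 - <<'E'
from h import *
leave(-15)
im,d=manip.snapshot("scene"); cv2.imwrite("pics/s5.png",cv2.resize(im[130:300,180:400],None,fx=3,fy=3)[:,:,::-1])
P,q=hold(np.array([.447,-.291,.0165]),-27.5,90); k=manip.inverse_kinematics(P+.12*Z,q); print(np.round(k,2))
E
```

```text
Traceback (most recent call last):
  File "h.py", line 48, in leave
    manip.line_to(b+.035*Z,speed=.1)
    ~~~~~~~~~~~~~^^^^^^^^^^^^^^^^^^^
bench.IKError: the arm cannot follow that straight line within its joint ranges
```

```bash
python3 - <<'E'
s=open('h.py').read(); i=s.index("def leave")
s=s[:i]+'''def leave(head):
    manip.move_gripper(.06); p=np.array(manip.get_position()); n=hd(head)
    for r,dz in [(.1,.02),(.085,.01),(.07,.01),(.06,0),(.05,0)]:
        try: manip.line_to(p-r*n+dz*Z,speed=.08); break
        except manip.IKError: pass
    print("back",r,manip.get_time_s())
    for r,dz,t in [(.10,.03,20),(.12,.06,35),(.13,.12,50)]:
        q=pose([0,0,0],head,t,PHI)[1]
        try: manip.line_to(p-r*n+dz*Z,q,speed=.12)
        except manip.IKError: print("IK",r)
    print(np.round(manip.get_position(),3),np.round(manip.get_q(),2),manip.get_time_s())
'''
open('h.py','w').write(s)
E
python3 - <<'E'
from h import *
leave(-15)
im,d=manip.snapshot("scene"); cv2.imwrite("pics/s5.png",cv2.resize(im[130:300,180:400],None,fx=3,fy=3)[:,:,::-1])
P,q=hold(np.array([.447,-.291,.0165]),-27.5,90); k=manip.inverse_kinematics(P+.12*Z,q); print(np.round(k,2))
E
```

```text
back 0.085 20.95
IK 0.1
IK 0.12
IK 0.13
[ 0.566 -0.031  0.041] [ 0.09  0.8  -0.37  2.49  2.64  1.44 -1.38] 20.95
[ 1.29  0.98 -1.25  1.57  0.76  1.6   1.01]
```

View pics/s5.png

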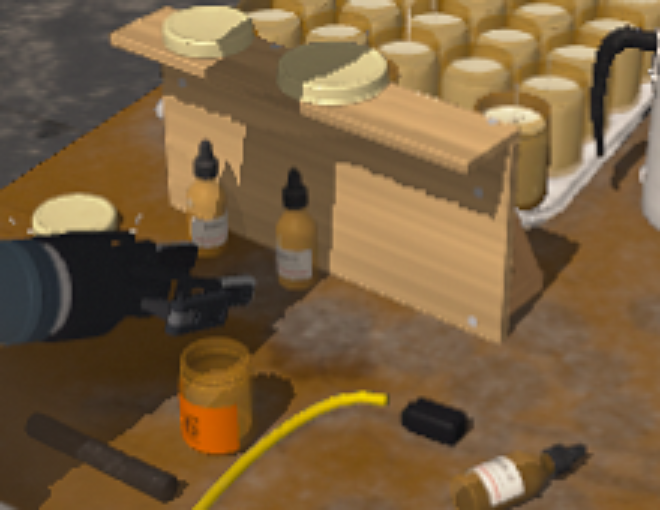

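Bottle 1 stands free at crop (295,235), next to the original bottle at (208,205). Next I lift away and fetch bottle 2.

Run:
```python
s=open('h.py').read()
s=s.replace("[(.10,.03,20),(.12,.06,35),(.13,.12,50)]","[(.085,.04,15),(.085,.08,30),(.09,.13,40),(.1,.17,50)]")
open('h.py','w').write(s)
from h import *
p=np.array(manip.get_position())
for dz,t in [(.04,15),(.08,30),(.13,40),(.17,50)]:
    q=pose([0,0,0],-15,t,PHI)[1]
    try: manip.line_to(p+dz*Z,q,speed=.12)
    except manip.IKError: print("IK",dz)
print(np.round(manip.get_position(),3),np.round(manip.get_q(),2),manip.get_time_s())
P,q=hold(np.array([.447,-.291,.0165]),-27.5,90)
for dz in (.12,.2): print(np.round(manip.inverse_kinematics(P+dz*Z,q),2))
```

```text
[ 0.566 -0.031  0.21 ] [ 0.57  0.11 -0.68  2.05  0.3   0.69  1.01] 24.6
[ 0.76  0.59 -0.36  1.6   0.19  1.34  1.44]
[ 0.82  0.52 -0.44  1.54  0.18  1.48  1.43]
```

Run:
```python
from h import *
manip.move_gripper(.08)
pick((.447,-.291),-27.5)
Y,H=-.12,15
def show(pts):
    for x,z,t in pts:
        P,q=hold(S(x,Y,z),H,t); k=manip.inverse_kinematics(P,q); print(x,z,t,None if k is None else np.round(k,2))
show([(-.17,.1,40)])
P,q=hold(S(-.17,Y,.12),H,40); manip.reach(P,q); print(np.round(manip.get_q(),2),manip.get_time_s())
show([(-.17,.1,30),(-.13,.05,28),(-.09,.012,26),(-.05,.01,15),(-.035,.005,5),(-.03,.002,0)])
im,d=manip.snapshot("scene"); cv2.imwrite("pics/s6.png",cv2.resize(im[130:330,180:440],None,fx=3,fy=3)[:,:,::-1])
```

```text
grip 0.030693588922561382 0.03101806963748496 59.32710462016985 28.75
-0.17 0.1 40 [ 1.18  0.23 -0.83  2.27 -0.46  0.33  2.64]
[ 1.14  0.17 -0.77  2.26 -0.53  0.39  2.68] 29.8833
-0.17 0.1 30 [-0.59  0.29  1.17  2.42  4.69  0.72 -2.59]
-0.13 0.05 28 [ 1.55  0.73 -1.21  2.3   1.55  0.13  0.95]
-0.09 0.012 26 [ 1.52  1.01 -1.24  2.23  1.9   0.3   0.77]
-0.05 0.01 15 [ 1.58  1.23 -1.25  2.2   2.39  0.29  0.5 ]
-0.035 0.005 5 [ 1.68  1.48 -1.26  2.2   2.7   0.28  0.45]
-0.03 0.002 0 [ 1.73  1.63 -1.27  2.19  2.76  0.25  0.54]
```

View pics/s6.png

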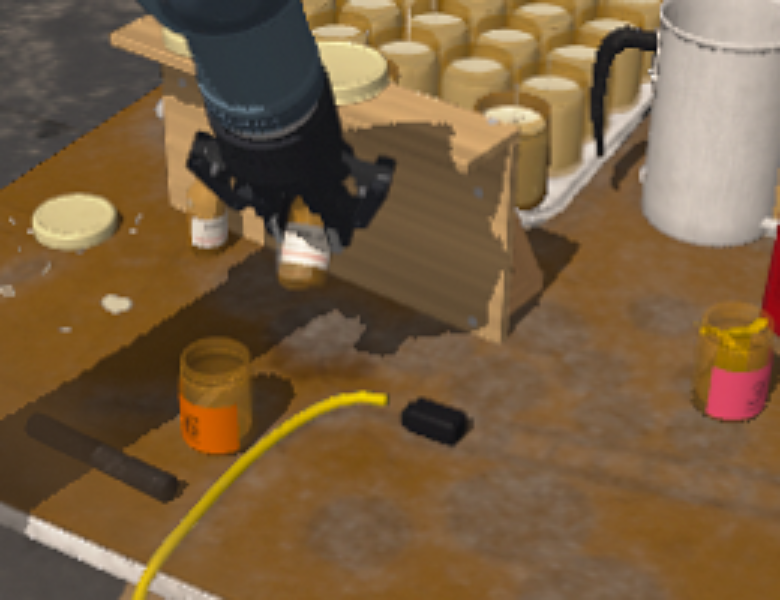

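The view shows bottle 2 in the grip in front of the board at crop (303,245), with everything else in place. Heading 15 needs a low-elbow posture, so I'll search for a better heading.

Run:
```python
from h import *
for H in (-7,0,6):
  for x,z,t in [(-.17,.12,30),(-.15,.08,30),(-.13,.05,28),(-.13,.05,20),(-.09,.012,26),(-.03,.01,0)]:
    P,q=hold(S(x,-.135,z),H,t); k=manip.inverse_kinematics(P,q); print(H,x,z,t,None if k is None else np.round(k,2))
```

```text
-7 -0.17 0.12 30 [ 0.73  0.05 -0.39  2.43  4.57  0.13 -2.81]
-7 -0.15 0.08 30 [ 1.47  0.43 -1.2   2.38  2.06  0.23 -0.11]
-7 -0.13 0.05 28 [ 1.46  0.68 -1.23  2.37  2.19  0.43 -0.1 ]
-7 -0.13 0.05 20 [ 1.52  0.78 -1.24  2.44  2.59  0.55 -0.36]
-7 -0.09 0.012 26 [ 1.43  0.98 -1.25  2.3   2.28  0.63  0.03]
-7 -0.03 0.01 0 [ 1.63  1.7  -1.28  2.31  3.08  0.84  0.15]
0 -0.17 0.12 30 [-0.96  0.18  1.47  2.47  4.67  0.47 -2.81]
0 -0.15 0.08 30 [ 1.51  0.46 -1.19  2.36  2.01  0.12  0.09]
0 -0.13 0.05 28 [ 1.51  0.69 -1.23  2.35  2.17  0.31  0.07]
0 -0.13 0.05 20 [ 1.59  0.8  -1.24  2.41  2.66  0.4  -0.28]
0 -0.09 0.012 26 [ 1.48  0.99 -1.25  2.28  2.24  0.51  0.2 ]
0 -0.03 0.01 0 [ 1.69  1.66 -1.28  2.28  3.03  0.63  0.21]
6 -0.17 0.12 30 [-0.85  0.29  1.44  2.44  4.69  0.65 -2.75]
6 -0.15 0.08 30 [ 1.22  0.3  -0.82  2.35  4.62  0.15 -2.5 ]
6 -0.13 0.05 28 [ 1.54  0.71 -1.22  2.33  2.05  0.22  0.31]
6 -0.13 0.05 20 [ 1.63  0.83 -1.24  2.38  2.69  0.28 -0.18]
6 -0.09 0.012 26 [ 1.51  1.   -1.24  2.26  2.15  0.41  0.4 ]
6 -0.03 0.01 0 [ 1.72  1.63 -1.27  2.25  2.98  0.46  0.27]
```

Run:
```python
from h import *
manip.line_to(np.array(manip.get_position())+.03*Z)
manip.movej([.25,.10,-.17,2.44,1.74,.29,-.52]); print(np.round(manip.get_position(),3),manip.get_time_s())
for H in (-10,-4,3,8):
  for x,z,t in [(-.15,.08,30),(-.13,.05,26),(-.09,.012,24),(-.05,.01,15),(-.03,.003,0)]:
    P,q=hold(S(x,-.135,z),H,t); k=manip.inverse_kinematics(P,q); print(H,x,z,t,None if k is None else np.round(k,2))
```

```text
[ 0.509 -0.17   0.124] 32.9833
-10 -0.15 0.08 30 [ 1.16  0.27 -0.88  2.4   2.54  0.15 -0.75]
-10 -0.13 0.05 26 [ 0.74  0.32 -0.46  2.42  3.1   0.32 -1.34]
-10 -0.09 0.012 24 [ 0.64  0.47 -0.37  2.35  3.09  0.45 -1.31]
-10 -0.05 0.01 15 [ 0.58  0.57 -0.32  2.34  3.16  0.69 -1.37]
-10 -0.03 0.003 0 [ 0.55  0.78 -0.26  2.35  3.26  1.16 -1.39]
-4 -0.15 0.08 30 [ 1.36  0.35 -1.05  2.38  2.47  0.11 -0.51]
-4 -0.13 0.05 26 [ 0.95  0.36 -0.62  2.4   3.31  0.28 -1.38]
-4 -0.09 0.012 24 [ 0.78  0.5  -0.47  2.33  3.28  0.41 -1.34]
-4 -0.05 0.01 15 [ 0.7   0.59 -0.37  2.32  3.36  0.65 -1.4 ]
-4 -0.03 0.003 0 [ 0.63  0.78 -0.26  2.33  3.46  1.11 -1.41]
3 -0.15 0.08 30 [ 1.52  0.46 -1.19  2.35  1.87  0.08  0.29]
3 -0.13 0.05 26 [ 1.21  0.45 -0.84  2.36  3.49  0.21 -1.35]
3 -0.09 0.012 24 [ 0.97  0.55 -0.61  2.3   3.5   0.34 -1.35]
3 -0.05 0.01 15 [ 0.85  0.62 -0.46  2.29  3.6   0.58 -1.44]
3 -0.03 0.003 0 [ 0.73  0.78 -0.27  2.29  3.68  1.05 -1.44]
8 -0.15 0.08 30 [ 1.6   0.54 -1.25  2.33  1.21  0.1   1.08]
8 -0.13 0.05 26 [ 1.37  0.53 -0.98  2.34  3.57  0.13 -1.27]
8 -0.09 0.012 24 [ 1.12  0.6  -0.73  2.28  3.64  0.27 -1.34]
8 -0.05 0.01 15 [ 0.98  0.65 -0.55  2.25  3.77  0.52 -1.47]
8 -0.03 0.003 0 [ 0.81  0.79 -0.3   2.26  3.85  1.   -1.48]
```

Run:
```python
from h import *
Y,H=-.135,5
P,q=hold(S(-.12,Y,.045),H,24); manip.reach(P,q); print(np.round(manip.get_q(),2))
P,q=hold(S(-.09,Y,.015),H,22); manip.line_to(P,q,speed=.1); print(np.round(manip.get_q(),2))
for x,z,t in [(-.05,.01,15),(-.03,.003,0)]: print(np.round(manip.inverse_kinematics(*hold(S(x,Y,z),H,t)),2))
print(manip.get_time_s(), np.round(manip.get_contact_force(),1))
im,d=manip.snapshot("scene"); cv2.imwrite("pics/s7.png",cv2.resize(im[130:330,180:440],None,fx=3,fy=3)[:,:,::-1])
```

```text
[ 1.2   0.48 -0.8   2.35  3.63  0.26 -1.43]
[ 1.06  0.58 -0.67  2.31  3.56  0.36 -1.33]
[ 1.04  0.68 -0.65  2.27  3.59  0.51 -1.29]
[ 1.08  0.89 -0.61  2.27  3.74  0.86 -1.22]
35.2 [ 0.3  0.1 -1.5]
```

View pics/s7.png

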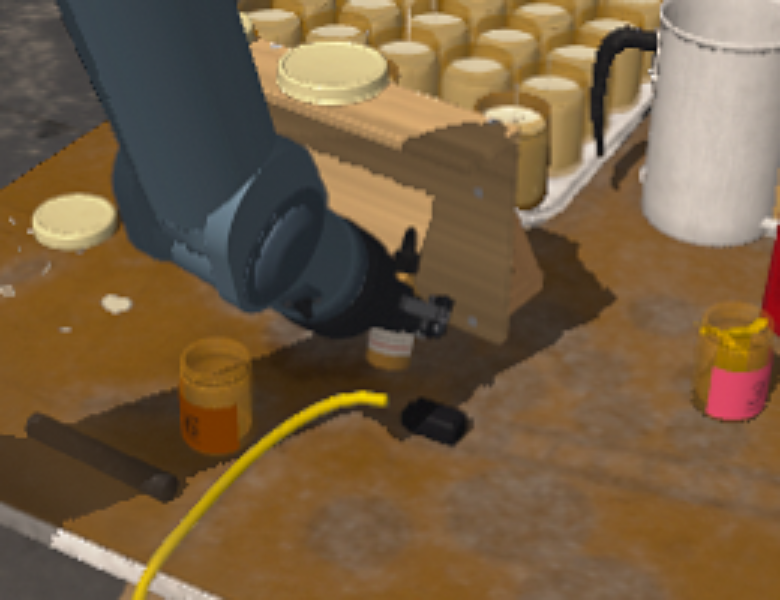

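```bash
sed -i 's/def place(y,head,tilt):/def place(y,head,tilt,tend=0.):/; s/np.arange(tilt-5,-.1,-5).tolist()+\[0.\]/np.arange(tilt-5,tend+1,-5).tolist()+[tend]/; s/hit=go(-.030+e,0,-.006/hit=go(-.030+e,tend,-.006/; s/y,0),head,0)\[0\]/y,bz(tend,0)),head,tend)[0]/' h.py; sed -n 28,52p h.py
python3 - <<'E'
from h import *
place(-.14,9,22,3.)
im,d=manip.snapshot("scene"); cv2.imwrite("pics/s8.png",cv2.resize(im[130:330,180:440],None,fx=3,fy=3)[:,:,::-1])
print(manip.get_time_s(),np.round(manip.get_q(),2))
E
```

```text
manip.move_gripper(0.0,60); w0=manip.get_grip_width()
    manip.line_to(P+.17*Z,speed=.2); print("grip",w0,manip.get_grip_width(),manip.get_finger_force(),manip.get_time_s())
def bz(t,c): return c+.0165*np.sin(np.radians(t))
def place(y,head,tilt,tend=0.):
    go=lambda x,t,c,s=.06,f=None: manip.line_to(*hold(S(x,y,bz(t,c)),head,t),speed=s,f_stop=f)
    go(-.085,tilt,.004)
    manip.sleep(.2); f0=np.array(manip.get_contact_force())
    hit=go(-.043,tilt,.004,.03,2.5)
    for i in range(9):
        manip.sleep(.15); F=-(np.array(manip.get_contact_force())-f0)@N; print("F",F.round(2),end=" ")
        if F>1.5: break
        manip.line_to(np.array(manip.get_position())+.0015*N,speed=.02)
    manip.sleep(.2); p=np.array(manip.get_position()); P0=hold(S(0,y,bz(tilt,.004)),head,tilt)[0]; x=(p-P0)@N
    k=np.cos(np.radians(head-NH)); r=lambda t: .104*np.sin(np.radians(t))*k+.010*np.cos(np.radians(t))
    e=x+r(tilt); print("hit",hit,"base x",x.round(4),"face offset",e.round(4),"force",np.round(manip.get_contact_force(),1))
    for t in np.arange(tilt-5,tend+1,-5).tolist()+[tend]:
        go(-max(r(t)+.0015,.030)+e,t,.003)
    hit=go(-.030+e,tend,-.006,.02,3); print("down",hit,np.round(manip.get_position()-hold(S(-.03+e,y,bz(tend,0)),head,tend)[0],4),np.round(manip.get_contact_force(),1))
def leave(head):
    manip.move_gripper(.06); p=np.array(manip.get_position()); n=hd(head)
    for r,dz in [(.1,.02),(.085,.01),(.07,.01),(.06,0),(.05,0)]:
        try: manip.line_to(p-r*n+dz*Z,speed=.08); break
        except manip.IKError: pass
    print("back",r,manip.get_time_s())
    for r,dz,t in [(.085,.04,15),(.085,.08,30),(.09,.13,40),(.1,.17,50)]:
F -0.13 F 0.34 F 0.15 F 4.23 hit False base x -0.0393 face offset 0.0074 force [-4.2  0.6 -0.7]
down True [ 0.0007 -0.0009  0.0021] [-0.7  0.5 -1.2]
40.1083 [ 1.18  0.9  -0.69  2.21  3.84  0.68 -1.25]
```

View pics/s8.png

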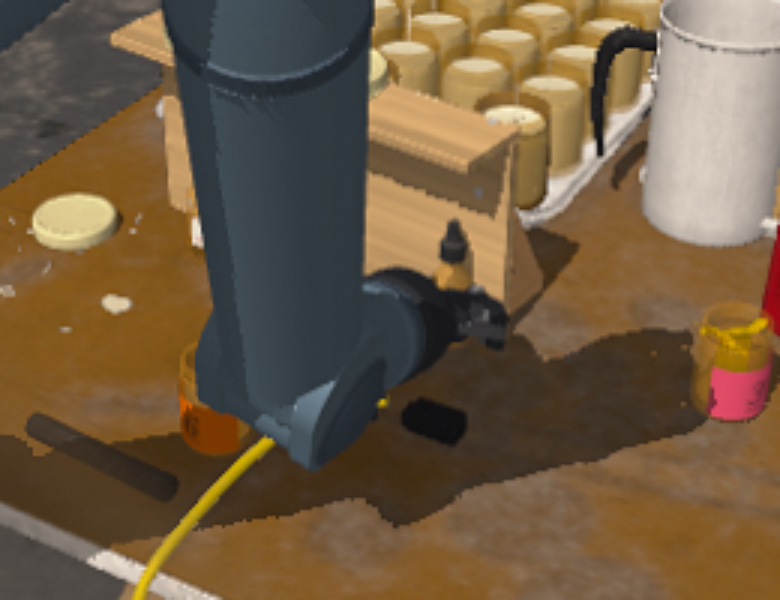

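The lean read 4.2 N. Bottle 2 is upright in the grip at crop (455,265), but the stop on lowering was early. I'll lower it to real table contact, release and retreat.

Run:
```python
from h import *
manip.sleep(.2); f0=manip.get_contact_force()[2]
for i in range(8):
    manip.line_to(np.array(manip.get_position())-.001*Z,speed=.02); manip.sleep(.1); F=manip.get_contact_force()[2]-f0; print(round(F,2),end=" ")
    if F>1: break
p=np.array(manip.get_position()); manip.move_gripper(.06); n=hd(9)
for r,dz in [(.07,.01),(.06,.005),(.05,0)]:
    try: manip.line_to(p-r*n+dz*Z,speed=.08); break
    except manip.IKError: print("IK",r)
print(r,manip.get_time_s()); p=np.array(manip.get_position())
for dz,t in [(.04,15),(.08,30),(.13,40),(.17,50)]:
    try: manip.line_to(p+dz*Z,pose([0,0,0],9,t,PHI)[1],speed=.12)
    except manip.IKError: print("IK",dz)
print(np.round(manip.get_position(),3),manip.get_time_s())
im,d=manip.snapshot("scene"); cv2.imwrite("pics/s9.png",cv2.resize(im[130:330,180:440],None,fx=3,fy=3)[:,:,::-1])
for t in ["sample_jar","pen","tin_lid","standing_bottle_center","tall_sample_jar"]: print(t,[(np.round(w("scene",r["xyz"]),3).tolist(),round(r["p"],2)) for r in manip.find_in(t,"scene")][:4])
```

```text
-0.29 0.05 1.07 0.07 42.7833
IK 0.08
IK 0.13
IK 0.17
[ 0.563 -0.203  0.084] 43.2667
sample_jar [([0.417, -0.118, 0.047], 0.61)]
pen [([0.366, -0.069, 0.013], 0.62)]
tin_lid [([0.601, 0.151, 0.012], 0.62)]
standing_bottle_center []
tall_sample_jar [([0.637, -0.41, 0.051], 0.61)]
```

View pics/s9.png

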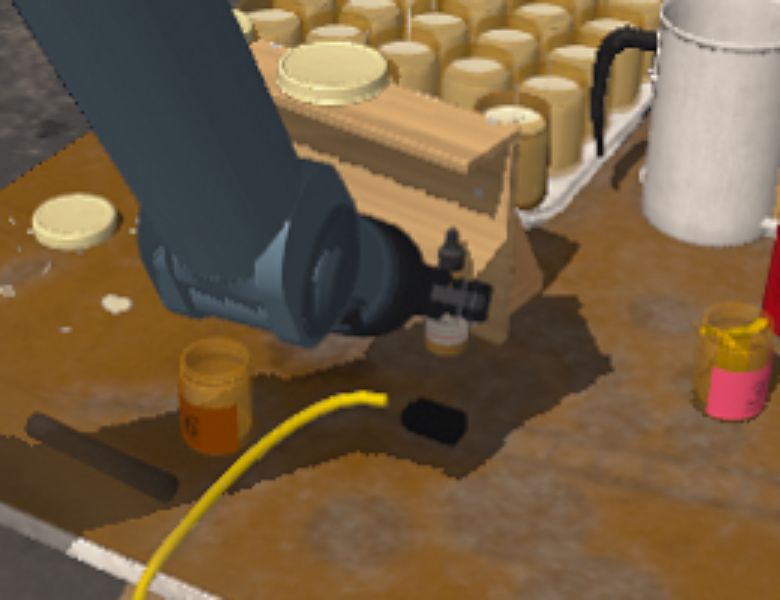

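Bottle 2 stands free at crop (450,320) and the jar, pen and lid are unmoved. The picture budget is used up, so I'll clear the arm and check all three bottles by depth.

Run:
```python
from h import *
p=np.array(manip.get_position()); ok=0
for t in (15,22,30):
  for r,dz in [(.03,.12),(0,.12),(.02,.06),(0,.05)]:
    if not ok:
      try: manip.line_to(p-r*hd(9)+dz*Z,pose([0,0,0],9,t,PHI)[1],speed=.12); ok=1; print(t,r,dz)
      except manip.IKError: pass
q=np.array(manip.get_q()); 
if manip.get_position()[2]>.12: manip.movej(q+[0,-.25,0,-.3,0,0,0])   # lift the whole arm
print(np.round(manip.get_position(),3),np.round(manip.get_q(),2),manip.get_time_s())
im,d=manip.snapshot("scene"); F=cloud("scene",d,np.ones(d.shape,bool))
for r in manip.find_in("bottle_1_center","scene"): print(np.round(w("scene",r["xyz"]),3),round(r["p"],2))
for y in (-.14,.005,.099):
    c=S(-.028,y,0); X=(F-O)@N; V=(F-O)@U
    m=(abs(V-y)<.03)&(X<-.008)&(X>-.08)&(F[:,2]>.012)&(F[:,2]<.125); A=F[m]
    for lo,hi in ((.012,.06),(.08,.125)):
        k=m&(F[:,2]>lo)&(F[:,2]<hi); print(y,lo,k.sum(),"x_s",np.median(X[k]).round(3),"y_s",np.median(V[k]).round(3),"zmax",F[k,2].max().round(3) if k.any() else None)
```

```text
15 0.03 0.12
[ 0.638 -0.322  0.414] [ 1.8   0.1  -1.23  2.03  4.71  0.34 -2.4 ] 45.8
[ 0.625 -0.053  0.045] 0.71
-0.14 0.012 293 x_s -0.034 y_s -0.149 zmax 0.06
-0.14 0.08 68 x_s -0.024 y_s -0.142 zmax 0.105
0.005 0.012 257 x_s -0.034 y_s -0.003 zmax 0.06
0.005 0.08 61 x_s -0.027 y_s 0.004 zmax 0.105
0.099 0.012 243 x_s -0.041 y_s 0.085 zmax 0.06
0.099 0.08 55 x_s -0.035 y_s 0.089 zmax 0.102
```

```bash
python3 -c "
from bench import manip
manip.sleep(.3); print(manip.sign_off())"
```

```text
the job is handed in; nothing more can be done
None
```

Both fallen bottles were leaned on the board, stood upright and left free under the hood; a depth check showed all three bottles upright, and the job was handed in at about 46 s (no verdict was returned).

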